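# Set the needle-depth cap of a pen machine with the depth sensor clipped on

### The arm

A 6-joint arm with a two-finger parallel gripper is mounted at the origin on the work surface. World frame = base frame: x ahead of the robot, y to its left, z up, the work surface at z = 0. Lengths are in m, angles in rad, forces in N, time in s.
With the tool pointing down it reaches from about 0.275 to 0.75 m from the base axis. Payload 10.2 kg.
Tool frame: the origin (TCP) lies midway between the tips of the shut fingers; the grasp point (between the pads) lies arm.pinch_z behind it (arm.pinch_z is the distance from the TCP to the grasp point, in m); z points along the fingers, y is the direction in which the jaws open and shut (so a half turn about z gives the same grasp; the last joint's range is limited). The gripper opens to 88 mm and grips with 3 to 60 N. Pads are 18 mm wide; open, the fingers measure 123 mm over their backs; the gripper's body (75 mm by 187 mm) begins 45 mm behind the grasp point.
Start: joints at [-1.556, 0.313, 1.498, -0, 1.331, -0.223], TCP at [0.124, -0.51, 0.239] pointing down, gripper open.
Joint ranges: [-2.94, 2.94], [-0.97, 2.17], [0.19, 2.56], [-1.23, 4.37], [0.02, 3.11], [-2.88, 2.88]. Speed limits (rad/s): [2.39, 2.39, 3.01, 3.14, 3.14, 3.14].

### API

Orientations are given as a unit quaternion [w, x, y, z].
In Python, from plant import arm gives the robot as it stands.
- The arm moves only by the tool servo_tool, never from a script. Its argument "moves" is text: rows parted by semicolons, each of 5 numbers parted by spaces: the shift along the tool's x, y, z in mm, then the turn about the tool's z in rad, then the closure, from -1 (fully open) to 1 (shut). A call has 1 to 10 rows; each row shifts and turns the commanded pose from where the row before left it, along the tool's axes as they then stand; what a row does not reach is not made up. A row lasts 1/10 s, in which the tool goes at most 50 mm and 8.59 degrees, less where a joint would pass 70% of its speed; a pose out of reach is approached as far as the arm can. A call is refused whole if a number of a shift passes 50 or a number of a turn 0.15, either way. A call with a gripper value outside its range is refused whole. The fingers move at their own pace and stop on an object; the grip force is fixed at half the most. Time passes only in rows, so rows that do not move let the fingers close. It gives the time, the measured TCP pose, the force and the opening at its end, in the units of the state.
- arm.sense(): the state, without advancing time (a new reading comes with each control period).
- arm.get_image(name): name is "scene" or "top" or "wrist"; returns the picture (384x512x3 uint8, red, green, blue); there is no depth.
- arm.camera_params(name): a dict with "camera_matrix" (3x3 intrinsics, pixels), "pose" (4x4, takes a point from camera to world coordinates). Camera axes: x right, y down, z forward; pixel columns grow to the right and rows downward; lengths in m; the calibration is good to about 2 mm. A picture is of the moment at which its call begins: read the wrist's pose just before it. camera_params takes no time and is no camera call; for the wrist camera it gives the pose at the moment of the call.
- arm.sign_off(): hands the job in, once; it reports no verdict.
The state is a dict: "clock": time; "joint_positions": joint angles; "qd": joint speeds; "joint_efforts": joint torques, N m; "ee_pos": TCP position; "eef_rot": TCP orientation; "contact_force": force on the tool from outside, world axes, zero at the start; "wrist_torque": the same for the moment, N m; "width": opening from 0.0 (shut) to 1.0 (fully open).
Only numpy, scipy, OpenCV 4.12 (cv2) and the standard library are available. Lean on these libraries where they do the work, as an engineer would, in place of code of your own. Each camera call takes 0.05 s, during which the arm holds its last target. There are 200 camera calls.

### The job

Squeeze the yellow-handled sensor clip open, take it off the rack's plate and release it astride the steel tab of the setup stand, upright and gripping the tab. Then screw the black knurled cap of the pen machine clockwise until it bottoms out, back it off a quarter turn, and finish while still holding the cap there with the fingers. Leave the bottles, ink cup and bowl where they stand.

Things in the scene. Friction and masses are not known exactly. Their poses are not given: they have to be found in the camera images.
- clip: Sprung sensor clip like a big clothes peg, upright: two yellow handles up, two steel jaws down; 54 g, 82 mm tall, 20 mm wide along y, plus a blue sensor box on its +y side (to y = 25 mm, 27 to 47 mm up). Origin: midway between the jaw tips, at the bottom; z up; jaws and handles move along x, both sides alike. Jaw faces 0 to 26 mm up; the solid middle begins at 28 mm.
- clip_grip (a point): On the clip 70 mm above its origin, midway between the handles. There they are 46 mm over their outsides, leaning apart (53 mm at the top; they span 42 to 82 mm up). Squeezed from above along x (6 to 9 N a side) they close to a firm stop, upright, 32 mm over all; the jaws are then 21 mm apart at the tips, 13 mm apart 18 mm higher. They spring shut when let go.
- tab_top (a point): Middle of the top edge of the setup stand's upright steel tab, 70 mm above the table. The tab is 5 mm thick along this frame's x, 44 mm wide along y, free for 49 mm below its edge; z up. The clip belongs astride it near the middle, jaws pinching the two broad faces, jaw tips about 18 mm below the edge, either way round.
- stand: Setup stand, fixed: dark steel base 110 (x) x 220 (y) x 12 mm, origin at the centre of its underside. At y = -60 mm stands the steel tab, at y = +60 mm the red pen machine, upright, with the black knurled cap on its top.
- cap (a joint): Turn of the knurled cap in rad: 0 = fully down on its stop; grows counter-clockwise seen from above (unscrewing); clockwise tightens. Already started on the thread, 2.2 to 3.2 rad from the stop; rises 4 mm per full turn, turns stiffly (0.06 N m) and stays where left. A quarter turn is 1.57 rad.
- cap_mid (a point): Centre of the knurled black cap, on its vertical axis at mid height, 113 mm above the table when fully down; 34 mm diameter, 26 mm tall. Its x axis turns with the cap, under the white pointer bar on top. Below the cap the pen's neck is 26 mm in diameter for 28 mm. Grip it from above at any angle.
- rack: Parking rack, fixed: dark wooden base 130 (x) x 100 (y) x 12 mm, origin at the centre of its underside; over the origin stands an aluminium plate, 5 mm thick along x, 60 mm wide along y, top 70 mm above the table, on which the clip is parked astride, its jaw tips 18 mm below the plate's top; it lifts straight off once squeezed.
- ink_red: Bystander: red ink bottle, 32 mm diameter, 96 mm tall, along the back; origin at the centre of its underside.
- ink_green: Bystander: green ink bottle, 32 mm diameter, 96 mm tall, along the back; origin at the centre of its underside.
- ink_orange: Bystander: orange ink bottle, 32 mm diameter, 96 mm tall, along the back; origin at the centre of its underside.
- ink_mini: Bystander: small black ink bottle, 24 mm diameter, 60 mm tall, standing on the rack's base behind the parking plate; origin at the centre of its underside.
- ink_cup: Bystander: tiny white ink cup, 24 mm diameter, 16 mm tall, standing on the setup stand's base between the tab and the pen, towards the back; origin at the centre of its underside.
- spray: Bystander: white spray bottle with orange head, 75 mm diameter, 211 mm tall; origin at the centre of its underside.
- dish: Bystander: shallow steel bowl, 100 mm diameter, 22 mm tall; origin at the centre of its underside.
There are look-alikes about, which are no part of the job. Leave any purple look-alike of the stand alone.

How it is judged:
On the way, in this order (a step that is already met when the one before it is completed fails the run):
1. the sensor clip sits upright astride the tab, gripping it, let go by the fingers (x of clip in the frame of tab_top between -0.004 and 0.004 m and y of clip in the frame of tab_top between -0.016 and 0.016 m and z of clip in the frame of tab_top between -0.029 and -0.005 m and angle between clip's own z axis and vertical below 0.2 rad and contact force between clip and stand above 2 N and contact force between the fingers and clip below 0.1 N and linear speed of clip below 0.02 m/s), for 0.3 s.
2. the cap is screwed down to its stop (value of joint cap below 0.06 rad), for 0.1 s.
At the end, for the whole second after the job is handed in: Fingers hold the cap (over 3 N), at rest, 1.57 rad (within 0.22) back from its stop, after bottoming; clip let go, at rest astride the tab, pinching over 2 N, upright within 0.2 rad, within 4 mm across and 16 mm along the tab, jaw tips 5 to 29 mm below its top edge (all of step 1 and value of joint cap between 1.35 and 1.79 rad and velocity of joint cap between -0.1 and 0.1 rad/s and contact force between the fingers and cap above 3 N); the arm keeps its last pose, push and grip.
It fails at once if a bottle, the ink cup or the bowl is moved more than 25 mm (distance of any of ink_red, ink_green, ink_orange, ink_mini, ink_cup, spray, dish from where it was at the start of the episode above 0.025 m).
It also fails if it takes over 54 s, if anything falls off the work surface, if the arm or the gripper's body presses on something with over 40 N, if the wrist force passes 120 N, or if a joint passes its speed limit or range.

## Working session

There is one attempt and no reset: what is moved stays moved. The work goes in short steps, Python scripts to look and compute and a tool call to move; the robot and the scene stay as the last step left them, time stands still between calls to the robot, and variables do not carry over. Pictures are saved under pics/ and viewed, about 8 in all and at most 12, crops included, and the job is handed in when it is done.

Besides the shell and the picture viewer there is one more tool, called in YAML: its name, and indented under it one key for each argument. servo_tool: Moves the arm, as the interface text tells. Its arguments: {"type":"object","properties":{"moves":{"type":"string"}},"required":["moves"]}

```bash
mkdir -p pics; ls; python3 - <<'E'
from plant import arm
import cv2, numpy as np
print(arm.sense()); print(arm.pinch_z)
for n in ("scene","top"):
    im=arm.get_image(n); cv2.imwrite(f"pics/{n}0.png",im[:,:,::-1])
    p=arm.camera_params(n); print(n,np.round(p["camera_matrix"],1).tolist(),np.round(p["pose"],3).tolist())
a=[cv2.imread(f"pics/{n}0.png") for n in("scene","top")]
E
```

```text
pics
{'clock': 0.0, 'joint_positions': array([-1.55639436e+00,  3.13415833e-01,  1.49839231e+00,  1.70178980e-05,
        1.33099102e+00, -2.23382020e-01]), 'qd': array([ 0.00188891, -0.00074102,  0.00140671,  0.00077438, -0.00029651,
       -0.002288  ]), 'joint_efforts': array([ 9.24828528e-04, -4.02209151e+01, -2.52268177e+01,  6.94706943e-02,
        3.52771953e-02, -1.19237116e-04]), 'ee_pos': array([ 0.12366156, -0.50999243,  0.2381954 ]), 'eef_rot': array([-5.99103667e-04,  9.92940728e-01,  1.18610061e-01,  7.11387448e-05]), 'contact_force': array([ 0.12305206, -1.04432719,  0.53167396]), 'wrist_torque': array([0.01105222, 0.01176192, 0.04203077]), 'width': 0.9970488696347483}
0.0187
scene [[403.7, 0.0, 252.6], [0.0, 403.7, 190.7], [0.0, 0.0, 1.0]] [[-0.094, 0.771, -0.63, 1.309], [0.995, 0.065, -0.07, 0.06], [-0.013, -0.634, -0.773, 1.0], [0.0, 0.0, 0.0, 1.0]]
top [[403.7, 0.0, 256.3], [0.0, 403.7, 192.4], [0.0, 0.0, 1.0]] [[0.017, -0.994, 0.104, 0.426], [-1.0, -0.017, 0.001, -0.025], [0.001, -0.104, -0.995, 1.526], [0.0, 0.0, 0.0, 1.0]]
```

View pics/top0.png

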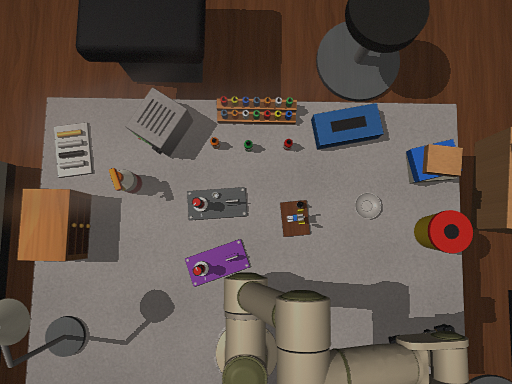

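View pics/scene0.png

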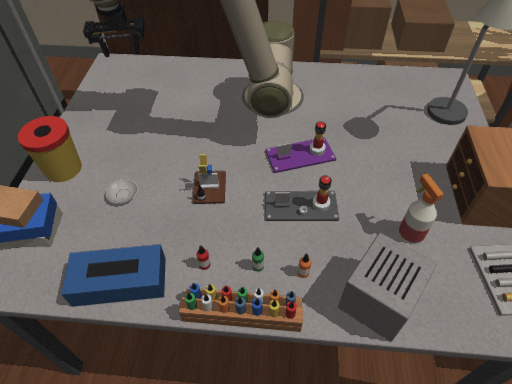

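The top view shows the grey stand around (217,203), with the pen at (200,203) and the tab at (234,202). The rack and clip are around (296,218), the purple decoy around (217,262), and the bowl at (369,206). I'll get coarse positions from these, then take close-ups with the wrist camera.

```bash
cat > h.py <<'E'
import cv2, numpy as np
def ray(p,uv):
    K,T=np.array(p["camera_matrix"]),np.array(p["pose"])
    d=T[:3,:3]@np.linalg.inv(K)@np.array([uv[0],uv[1],1.]); return T[:3,3],d
def onz(p,uv,z):
    o,d=ray(p,uv); return o+d*(z-o[2])/d[2]
def proj(p,X):
    K,T=np.array(p["camera_matrix"]),np.array(p["pose"])
    c=T[:3,:3].T@(np.asarray(X)-T[:3,3]); c=K@c; return c[:2]/c[2]
def tri(obs):
    A=np.zeros((3,3));b=np.zeros(3)
    for p,uv in obs:
        o,d=ray(p,uv); d=d/np.linalg.norm(d); M=np.eye(3)-np.outer(d,d); A+=M;b+=M@o
    return np.linalg.solve(A,b)
E
python3 - <<'E'
from plant import arm
from h import *
p=arm.camera_params("top"); im=cv2.imread("pics/top0.png"); hsv=cv2.cvtColor(im,cv2.COLOR_BGR2HSV)
def rect(mask,seed,n):
    c,_=cv2.findContours(mask,0,2)
    c=max([k for k in c if cv2.pointPolygonTest(cv2.convexHull(k),seed,False)>=0],key=cv2.contourArea)
    W=np.array([onz(p,q[0],.012)[:2]*1000 for q in cv2.convexHull(c)],np.float32)
    print(n,cv2.minAreaRect(W),cv2.minAreaRect(c))
g=((hsv[...,2]<120)&(hsv[...,1]<50)).astype(np.uint8)*255
sub=np.zeros_like(g); sub[180:226,180:256]=g[180:226,180:256]; rect(sub,(217,210),"stand")
h,s,v=cv2.split(hsv)
w=(((h<14)|(h>172))&(s>90)&(v<150)).astype(np.uint8)*255
sub=np.zeros_like(w); sub[195:242,275:318]=w[195:242,275:318]; rect(sub,(296,225),"rack")
y=((h>20)&(h<34)&(s>100)).astype(np.uint8); sub=np.zeros_like(y); sub[195:242,275:318]=y[195:242,275:318]
print("yellow px",np.argwhere(sub)[:,::-1].tolist())
for n,uv,z in(("clip",(296,217),.13),("tab",(234,202),.07),("cap",(200,202),.125),("mini",(300,204),.06),("cup",(215,195),.03)): print(n,onz(p,uv,z).round(3))
print(np.round(arm.camera_params("wrist")["pose"],3).tolist(),arm.camera_params("wrist")["camera_matrix"])
E
python3 -c "
import cv2
a=cv2.imread('pics/top0.png')[175:245,175:325];cv2.imwrite('pics/crop1.png',cv2.resize(a,None,fx=5,fy=5,interpolation=cv2.INTER_CUBIC))"
```

```text
stand ((542.560302734375, 117.79193115234375), (113.4030532836914, 236.02017211914062), 5.37245512008667) ((218.4467010498047, 203.25381469726562), (30.066253662109375, 62.982391357421875), 85.91438293457031)
rack ((491.6528625488281, -168.681396484375), (127.83901977539062, 98.55278015136719), 6.3422651290893555) ((294.590576171875, 218.04234313964844), (34.29971694946289, 26.20498275756836), 84.0938491821289)
yellow px [[298, 209], [299, 209], [300, 209], [301, 209], [302, 209], [303, 209], [297, 210], [298, 210], [299, 210], [300, 210], [301, 210], [302, 210], [297, 211], [298, 211], [299, 211], [300, 211], [301, 211], [302, 211], [297, 212], [298, 212], [299, 212], [300, 212], [301, 212], [302, 212], [302, 220], [298, 221], [299, 221], [300, 221], [301, 221], [302, 221], [303, 221], [299, 222], [300, 222], [301, 222], [302, 222], [303, 222], [304, 222], [298, 223], [299, 223], [300, 223], [301, 223], [302, 223], [303, 223], [304, 223]]
clip [ 0.49  -0.162  0.13 ]
tab [0.543 0.056 0.07 ]
cap [0.536 0.172 0.125]
mini [ 0.541 -0.183  0.06 ]
cup [0.571 0.13  0.03 ]
[[0.235, -0.93, -0.281, 0.196], [-0.972, -0.225, -0.068, -0.492], [-0.001, 0.289, -0.957, 0.385], [0.0, 0.0, 0.0, 1.0]] [[332.03966217   0.         255.3322634 ]
 [  0.         332.03966217 192.77165032]
 [  0.           0.           1.        ]]
```

View pics/crop1.png

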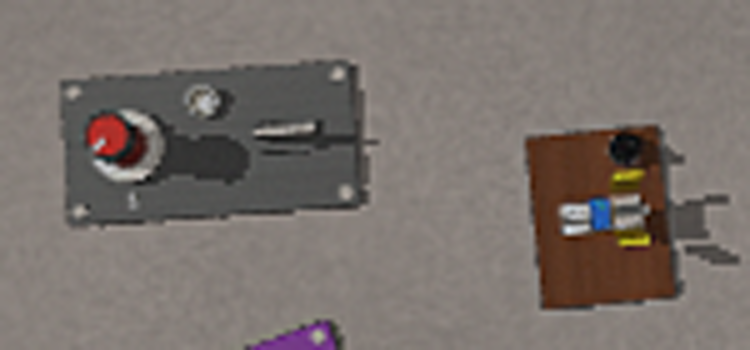

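The crop shows the pen and cap at left (red-topped cap at about (110,138) in the crop), the ink cup at (203,100), and the tab at about (285,130). The rack at right holds the clip, with its yellow handles at about (630,180) and (634,240) and the blue box on its +y side. Stand yaw is about +5° and rack yaw about +6°. I'll turn the tool so the jaws open along rack x and go above the clip.

servo_tool:
  moves: "0 0 0 -0.1445 -1;0 0 0 -0.1445 -1;0 0 0 -0.1445 -1;0 0 0 -0.1445 -1;0 0 0 -0.1445 -1;0 0 0 -0.1445 -1;0 0 0 -0.1445 -1;0 0 0 -0.1445 -1;0 0 0 -0.1445 -1;0 0 0 -0.1445 -1"

```text
clock: 1.1
ee_pos: [0.1237, -0.5101, 0.2384]
eef_rot: [-0.0, 0.664, 0.748, 0.0]
contact_force: [-0.2, 0.1, 0.5]
width: 0.999
```

servo_tool:
  moves: "30 38 0 0 -1;30 38 0 0 -1;30 38 0 0 -1;30 38 0 0 -1;30 38 0 0 -1;30 38 0 0 -1;30 38 0 0 -1;30 38 0 0 -1;30 38 0 0 -1;30 38 0 0 -1"

```text
clock: 2.1
ee_pos: [0.4688, -0.1678, 0.2386]
eef_rot: [-0.0, 0.666, 0.746, -0.0]
contact_force: [0.4, -1.2, 0.8]
width: 1.003
```

servo_tool:
  moves: "0 20 0 0 -1;0 0 0 0 -1;0 0 0 0 -1"

```text
clock: 2.4
ee_pos: [0.4871, -0.1675, 0.2382]
eef_rot: [-0.001, 0.666, 0.746, -0.0]
contact_force: [0.1, 0.6, -0.3]
width: 1.0
```

```bash
cat >> h.py <<'E'
def snap(arm,name,view=None):
    import pickle
    p=arm.camera_params("wrist"); im=arm.get_image("wrist")[:,:,::-1].copy()
    cv2.imwrite(f"pics/{name}.png",im); pickle.dump(p,open(f"pics/{name}.pkl","wb")); return p,im
def load(name):
    import pickle
    return pickle.load(open(f"pics/{name}.pkl","rb")),cv2.imread(f"pics/{name}.png")
def st(arm):
    s=arm.sense(); w,x,y,z=s["eef_rot"]; yaw=np.degrees(np.arctan2(2*(x*y+w*z),1-2*(y*y+z*z)))
    tz=[2*(x*z+w*y),2*(y*z-w*x)]
    print("t %.2f"%s["clock"],"pos",s["ee_pos"].round(4),"yaw %.2f"%yaw,"tilt",np.round(tz,4),"F",s["contact_force"].round(1),"w %.1f mm"%(s["width"]*88),"J6 %.3f"%s["joint_positions"][5])
    return s["ee_pos"],yaw
def plan(arm,tgt,yaw=None):
    p,y=st(arm); d=(np.asarray(tgt)-p)*1000; a=np.radians(y); c,s=np.cos(a),np.sin(a)
    print("shift tool mm",np.round([c*d[0]+s*d[1],s*d[0]-c*d[1],-d[2]],1), "" if yaw is None else "then turn %.3f"%-np.radians((yaw-y)))
E
python3 -c "
from plant import arm
from h import *
st(arm); snap(arm,'w1')"
```

```text
t 2.40 pos [ 0.4871 -0.1675  0.2382] yaw 96.43 tilt [-0.0012  0.0004] F [ 0.1  0.6 -0.3] w 88.0 mm J6 -0.671
```

View pics/w1.png

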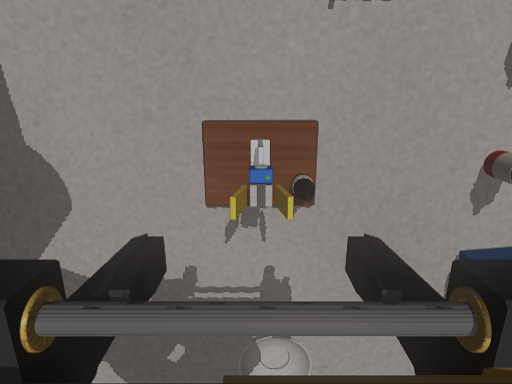

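The wrist view shows the clip with handles at about (238,205) and (285,205), the blue box at (261,176), the plate at (260,150) and the small black bottle at (303,187). Next I'll measure these by colour and compare with the stated sizes.

```bash
python3 - <<'E'
from plant import arm
from h import *
p,im=load("w1"); h,s,v=cv2.split(cv2.cvtColor(im,cv2.COLOR_BGR2HSV))
R=np.zeros_like(h); R[110:225,195:325]=1
y=((h>20)&(h<34)&(s>100)).astype(np.uint8)*R
c,_=cv2.findContours(y,0,2); c=[k for k in c if cv2.contourArea(k)>30]
for k in c:
    k=k[:,0]; print("handle bbox",k.min(0),k.max(0), k[np.argsort(k[:,1])][[0,-1]].tolist())
    print(cv2.approxPolyDP(k,2,True)[:,0].tolist())
b=((h>100)&(h<125)&(s>120)).astype(np.uint8)*R; k=np.argwhere(b)[:,::-1]; print("blue",k.min(0),k.max(0))
w=(((h<14)|(h>172))&(s>80)&(v<170)).astype(np.uint8)*R
k=max(cv2.findContours(w,0,2)[0],key=cv2.contourArea)
W=np.array([onz(p,q[0],.012)[:2]*1000 for q in cv2.convexHull(k)],np.float32); print("rack",cv2.minAreaRect(W))
E
python3 -c "
import cv2
a=cv2.imread('pics/w1.png')[110:225,195:325];cv2.imwrite('pics/crop2.png',cv2.resize(a,None,fx=5,fy=5,interpolation=cv2.INTER_CUBIC))"
```

```text
handle bbox [276 185] [293 219] [[276, 185], [291, 219]]
[[276, 185], [276, 206], [291, 219], [293, 197], [280, 185]]
handle bbox [230 185] [246 219] [[242, 185], [235, 219]]
[[246, 185], [242, 185], [230, 197], [231, 219], [235, 219], [246, 204]]
blue [249 166] [272 182]
rack ((492.1407470703125, -171.0974884033203), (128.32498168945312, 97.78575134277344), 6.41556453704834)
```

View pics/crop2.png

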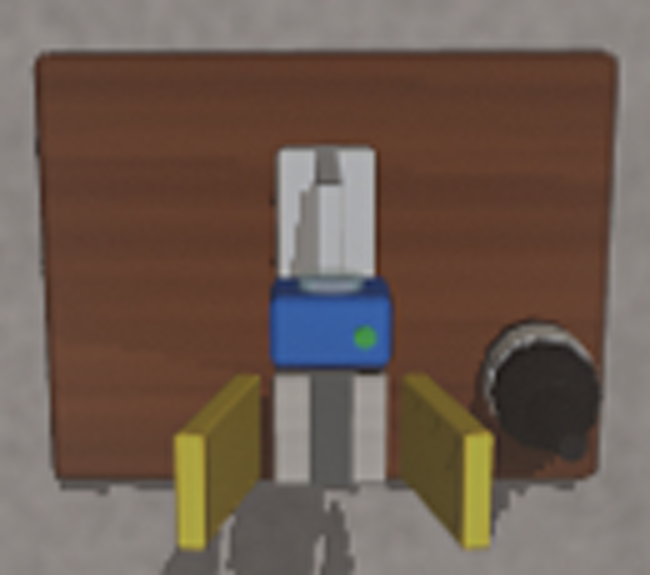

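The crop shows the handle tops clearly: left (230–236, 197–219.5) and right (287.6–293.6, 197–219.5). The rack yaw is 6.4° and its outline is 128×98 mm, which matches.

```bash
python3 - <<'E'
from plant import arm
from h import *
p,_=load("w1")
P=[onz(p,q,.134) for q in((230.,196.8),(293.4,196.8),(231.2,219.5),(292.3,219.5))]
print(np.round(P,4).tolist()); 
print("span",[np.linalg.norm(P[i]-P[j]).round(4) for i,j in((0,1),(2,3),(0,2),(1,3))],"yaw",np.degrees(np.arctan2(*(P[1]-P[0])[[1,0]])))
m=np.mean(P,0); print("clip",m)
plan(arm,[m[0],m[1],.122-arm.pinch_z],96.4)
E
```

```text
[[0.4675, -0.174, 0.134], [0.5174, -0.1683, 0.134], [0.4702, -0.1931, 0.134], [0.5193, -0.1875, 0.134]]
span [np.float64(0.0503), np.float64(0.0495), np.float64(0.0193), np.float64(0.0193)] yaw 6.414697256908726
clip [ 0.49360625 -0.18072502  0.134     ]
t 2.45 pos [ 0.4868 -0.1678  0.2385] yaw 96.38 tilt [-0.0008  0.0003] F [-0.5 -0.   0.1] w 87.7 mm J6 -0.671
shift tool mm [-13.6   5.3 135.2] then turn -0.000
```

servo_tool:
  moves: "-13.6 5.3 0 0 -1;0 0 25 0 -1;0 0 25 0 -1;0 0 25 0 -1;0 0 25 0 -1;0 0 20 0 -1;0 0 15 0 -1;0 0 0 0 -1;0 0 0 0 -1"

```text
clock: 3.35
ee_pos: [0.494, -0.181, 0.1044]
eef_rot: [0.0, 0.667, 0.745, 0.0]
contact_force: [0.1, 0.2, 0.2]
width: 1.003
```

servo_tool:
  moves: "0 0 0 0 1;0 0 0 0 1;0 0 0 0 1;0 0 0 0 1;0 0 0 0 1;0 0 0 0 1;0 0 0 0 1;0 0 0 0 1"

```text
clock: 4.15
ee_pos: [0.4944, -0.1803, 0.1037]
eef_rot: [-0.0, 0.666, 0.746, 0.0]
contact_force: [0.4, 0.7, -0.3]
width: 0.354
```

```bash
python3 -c "
from plant import arm
from h import *
st(arm)"
```

```text
t 4.15 pos [ 0.4944 -0.1803  0.1037] yaw 96.42 tilt [-0.0001  0.0001] F [ 0.4  0.7 -0.3] w 31.1 mm J6 -0.685
```

Width is 31 mm, which is the firm stop. I'll lift the clip and carry it to a viewing pose short of the tab.

servo_tool:
  moves: "0 0 -10 0 1;0 0 -20 0 1;0 0 -35 0 1;0 0 -40 0 1;0 0 -35 0 1;0 0 0 0 1"

```text
clock: 4.75
ee_pos: [0.4957, -0.1811, 0.249]
eef_rot: [0.005, 0.666, 0.746, 0.001]
contact_force: [-0.2, -0.7, -1.1]
width: 0.356
```

servo_tool:
  moves: "20 6 0 0 1;30 12 0 0 1;30 12 0 0 1;30 12 0 0 1;20 10 0 0 1;15 5 0 0 1;8 2 0 0 1;0 0 0 0 1;0 0 0 0 1"

```text
clock: 5.65
ee_pos: [0.5358, -0.0222, 0.2436]
eef_rot: [-0.0, 0.667, 0.745, -0.0]
contact_force: [-0.3, -0.7, 0.1]
width: 0.357
```

```bash
python3 -c "
from plant import arm
from h import *
st(arm); snap(arm,'w2')"
```

```text
t 5.65 pos [ 0.5358 -0.0222  0.2436] yaw 96.40 tilt [-0.0004 -0.0001] F [-0.3 -0.7  0.1] w 31.4 mm J6 -0.372
```

View pics/w2.png

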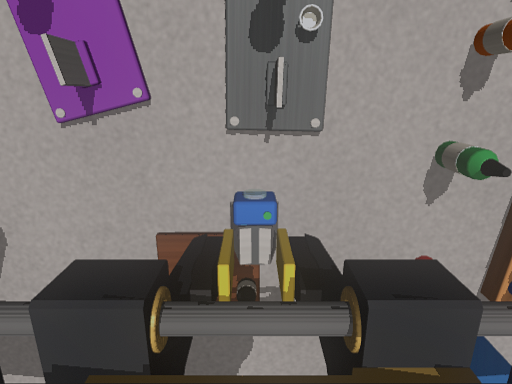

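The wrist view shows the tab's top edge at about (280,58)–(278,107), the ink cup at (311,17) and the clip held upright. I'll zoom in on the tab.

```bash
python3 -c "
import cv2
a=cv2.imread('pics/w2.png')[40:140,215:345];cv2.imwrite('pics/crop3.png',cv2.resize(a,None,fx=6,fy=6,interpolation=cv2.INTER_CUBIC))
g=cv2.cvtColor(a,cv2.COLOR_BGR2GRAY)
for r in (22,30,40,50,60,64): print(r+40,g[r,52:76].tolist())
for c in (64,65,66): print(c+215,g[12:30,c].tolist(),g[58:80,c].tolist())"
```

```text
62 [87, 76, 88, 86, 86, 85, 86, 84, 67, 43, 64, 135, 176, 171, 171, 171, 150, 84, 87, 89, 91, 97, 98, 98]
70 [68, 91, 100, 101, 100, 97, 57, 58, 50, 44, 93, 181, 172, 171, 171, 167, 113, 100, 100, 97, 78, 98, 98, 99]
80 [81, 98, 99, 96, 57, 61, 60, 57, 48, 46, 94, 178, 168, 169, 170, 166, 90, 100, 102, 84, 70, 99, 98, 97]
90 [85, 102, 96, 59, 61, 62, 61, 54, 48, 71, 140, 168, 165, 166, 167, 146, 96, 99, 96, 83, 97, 98, 99, 97]
100 [86, 62, 62, 62, 62, 64, 61, 52, 47, 89, 179, 170, 167, 168, 167, 97, 98, 99, 87, 76, 98, 97, 98, 98]
104 [72, 59, 58, 58, 59, 59, 58, 52, 50, 97, 176, 168, 167, 172, 170, 76, 82, 83, 85, 93, 97, 99, 97, 98]
279 [97, 98, 97, 97, 88, 167, 178, 176, 175, 176, 176, 176, 175, 172, 170, 170, 171, 172] [166, 166, 167, 168, 169, 169, 167, 166, 174, 114, 57, 91, 99, 97, 97, 98, 97, 98, 97, 98, 98, 97]
280 [101, 100, 99, 99, 106, 165, 173, 171, 172, 170, 171, 173, 172, 171, 168, 167, 169, 170] [169, 168, 168, 169, 170, 172, 172, 170, 178, 116, 57, 90, 98, 96, 97, 97, 97, 96, 96, 96, 96, 96]
281 [102, 101, 101, 101, 106, 164, 172, 169, 170, 171, 171, 171, 172, 172, 171, 168, 168, 170] [171, 167, 167, 167, 168, 171, 170, 167, 172, 112, 58, 92, 100, 99, 99, 99, 98, 98, 98, 99, 99, 99]
```

View pics/crop3.png

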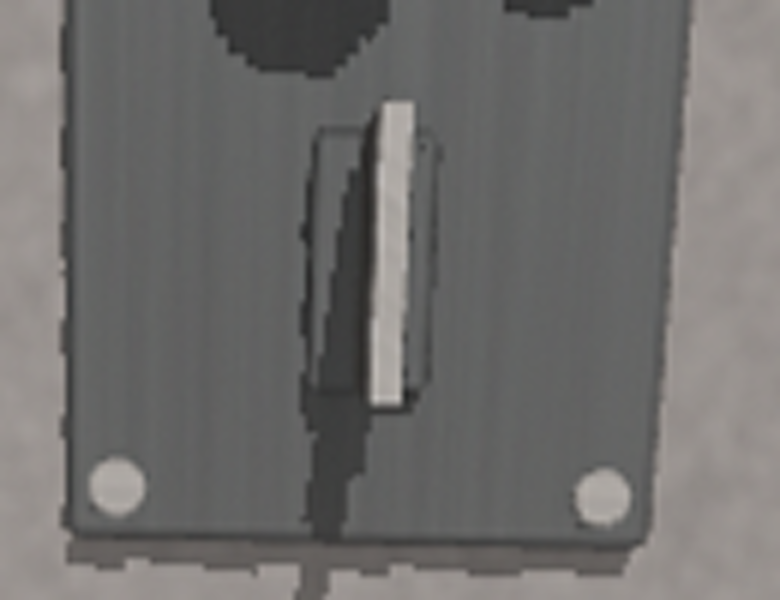

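```bash
python3 - <<'E'
from plant import arm
from h import *
p,im=load("w2")
a=onz(p,(280.64,56.5),.07);b=onz(p,(278.68,107),.07); d=a-b; m=(a+b)/2
print("tab",m.round(4),"len",np.linalg.norm(d),"yaw",np.degrees(np.arctan2(d[1],d[0]))-90)
s1=onz(p,(215+118/6,40+487/6),.012);s2=onz(p,(215+603/6,40+497/6),.012);e=s2-s1
print("screws",s1,s2,np.linalg.norm(e),"yaw",np.degrees(np.arctan2(e[1],e[0])))
h,s,v=cv2.split(cv2.cvtColor(im,cv2.COLOR_BGR2HSV))
y=((h>20)&(h<34)&(s>100)).astype(np.uint8); y[:220]=0;y[305:]=0;y[:,:210]=0;y[:,300:]=0
k=np.argwhere(y)[:,::-1]; print("yellow",k.min(0),k.max(0))
for r in(235,245,260,275,290): x=np.nonzero(y[r])[0]; print(r,x.min(),x.max(),x[:-1][np.diff(x)>3],x[1:][np.diff(x)>3])
print(proj(p,[.4944,-.1803,0]))
E
```

```text
tab [0.5486 0.0635 0.07  ] len 0.043873654429033515 yaw 5.25259551384076
screws [0.50792836 0.01896827 0.012     ] [0.59799545 0.02719101 0.012     ] 0.09044165667163045 yaw 5.216405180400372
yellow [217 229] [295 301]
235 223 286 [232] [278]
245 221 289 [232] [277]
260 218 293 [233] [277]
275 217 294 [232] [279]
290 217 294 [231] [281]
[211.01937619 271.74084548]
```

Tab at (0.5486, 0.0635), yaw 5.25°, measured length 43.9 mm (44 given). The screw line gives a yaw of 5.2°, so the two agree.

```bash
python3 -c "
from plant import arm
from h import *
plan(arm,[.5486,.0635,.104],95.25)"
```

```text
t 5.70 pos [ 0.5358 -0.0224  0.2436] yaw 96.38 tilt [-0.0002 -0.0001] F [ 1.   0.4 -0.8] w 31.2 mm J6 -0.372
shift tool mm [ 83.9  22.3 139.6] then turn 0.020
```

servo_tool:
  moves: "20 5 0 0 1;28 8 0 0 1;24 6 0 0 1;11.9 3.3 0 0.02 1;0 0 25 0 1;0 0 25 0 1;0 0 15 0 1;0 0 0 0 1;0 0 0 0 1"

```text
clock: 6.6
ee_pos: [0.549, 0.0636, 0.1793]
eef_rot: [0.0, 0.674, 0.739, 0.0]
contact_force: [-0.8, -0.5, 0.7]
width: 0.355
```

```bash
python3 - <<'E'
from plant import arm
from h import *
plan(arm,[.5486,.0635,.104],95.25); p,im=snap(arm,"w3")
cv2.imwrite("pics/crop4.png",cv2.resize(im[130:330,150:370],None,fx=3,fy=3,interpolation=cv2.INTER_CUBIC))
E
```

```text
t 6.60 pos [0.549  0.0636 0.1793] yaw 95.23 tilt [ 0.0005 -0.0001] F [-0.8 -0.5  0.7] w 31.2 mm J6 -0.188
shift tool mm [-0.1 -0.4 75.3] then turn -0.000
```

View pics/crop4.png

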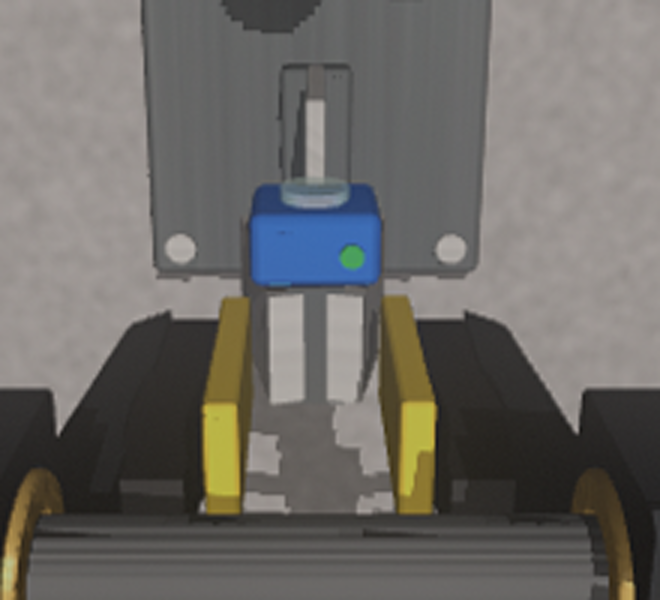

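The tab (crop x≈315) lines up with the clip's centre (box at 316, handles about 319). I'll lower and release.

servo_tool:
  moves: "0 0 20 0 1;0 0 20 0 1;0 0 20 0 1;0 0 10 0 1;0 0 5.5 0 1;0 0 0 0 1;0 0 0 0 1"

```text
clock: 7.35
ee_pos: [0.5492, 0.0641, 0.1042]
eef_rot: [0.001, 0.674, 0.739, 0.0]
contact_force: [0.1, -0.1, -1.3]
width: 0.353
```

servo_tool:
  moves: "0 0 0 0 0.0;0 0 0 0 0.0;0 0 0 0 -0.5;0 0 0 0 -1;0 0 0 0 -1;0 0 0 0 -1;0 0 0 0 -1"

```text
clock: 8.05
ee_pos: [0.5487, 0.0642, 0.1033]
eef_rot: [0.0, 0.674, 0.739, 0.0]
contact_force: [-0.8, 0.2, 0.3]
width: 0.933
```

servo_tool:
  moves: "0 0 -15 0 -1;0 0 -30 0 -1;0 0 -40 0 -1;0 0 -50 0 -1;0 0 0 0 -1;0 0 0 0 -1"

```text
clock: 8.65
ee_pos: [0.5488, 0.0642, 0.2387]
eef_rot: [0.001, 0.674, 0.739, 0.0]
contact_force: [-0.4, -1.2, -0.8]
width: 1.0
```

```bash
python3 - <<'E'
from plant import arm
from h import *
st(arm); p,im=snap(arm,"w4")
E
```

```text
t 8.65 pos [0.5488 0.0642 0.2387] yaw 95.27 tilt [ 0.0015 -0.0001] F [-0.4 -1.2 -0.8] w 88.0 mm J6 -0.188
```

View pics/w4.png

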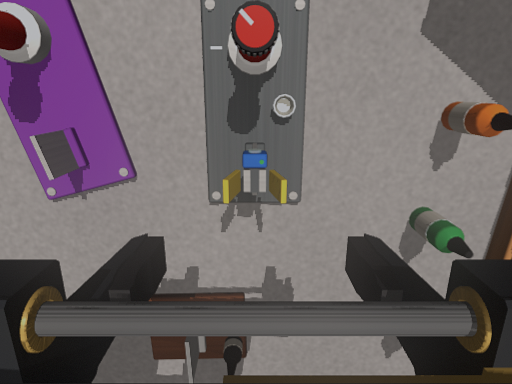

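The clip sits astride the tab with its handles at about (231,188) and (279,188). The cap's red disc is at about (255,27), with the pointer at (246,18) and the ink cup at (284,105). Next I'll measure the clip and the cap.

```bash
python3 - <<'E'
from plant import arm
from h import *
p,im=load("w4"); h,s,v=cv2.split(cv2.cvtColor(im,cv2.COLOR_BGR2HSV))
R=np.zeros_like(h); R[140:210,205:310]=1
y=((h>20)&(h<34)&(s>100)).astype(np.uint8)*R
for k in cv2.findContours(y,0,2)[0]:
    if cv2.contourArea(k)>30: print(cv2.approxPolyDP(k,2,True)[:,0].tolist())
r=(((h<8)|(h>172))&(s>150)&(v>120)).astype(np.uint8); r[60:]=0; r[:,:225]=0; r[:,290:]=0
k=max(cv2.findContours(r,0,2)[0],key=cv2.contourArea); hu=cv2.convexHull(k)
(u,w),ax,an=cv2.fitEllipse(hu); print("disc",u,w,ax,an, k[:,0].min(0),k[:,0].max(0))
c=onz(p,(u,w),.128); print("cap",c.round(4),"diam",ax[0]/332*np.linalg.norm(c-p["pose"][:3,3]))
wh=((s<70)&(v>150)).astype(np.uint8); wh[:8]=0;wh[32:]=0;wh[:,:234]=0;wh[:,262:]=0
q=np.argwhere(wh)[:,::-1]; print("ptr",q.min(0),q.max(0),len(q))
a=onz(p,(238.5,11.5),.128)-c; print("ptr yaw",np.degrees(np.arctan2(a[1],a[0])))
print("from stand", .5486-.12*np.sin(np.radians(5.25)), .0635+.12*np.cos(np.radians(5.25)))
E
```

```text
[[270, 170], [269, 190], [284, 203], [286, 180], [274, 170]]
[[239, 170], [223, 179], [225, 203], [240, 190]]
disc 254.46546936035156 25.84851837158203 (38.33411407470703, 42.2592887878418) 0.7360398173332214 [236   5] [273  47]
cap [0.5375 0.1833 0.128 ] diam 0.030149424987919435
ptr [239   9] [253  24] 89
ptr yaw 146.0698840011672
from stand 0.5376198057603917 0.1829965913089594
```

The disc centre (0.5375, 0.1833) agrees with the point 120 mm from the tab (0.5376, 0.1830). I'll move over the cap and pre-turn to leave clockwise range.

servo_tool:
  moves: "20 -3 0 -0.0 -1;30 0 0 0 -1;40 0 0 0 -1;25 0 0 0 -1;3 3 0 0 -1;0 0 0 -0.146 -1;0 0 0 -0.146 -1;0 0 0 -0.146 -1;0 0 0 -0.146 -1;0 0 0 -0.146 -1"

```text
clock: 9.7
ee_pos: [0.5379, 0.1805, 0.2368]
eef_rot: [-0.001, 0.363, 0.932, -0.001]
contact_force: [-0.2, 0.3, -0.5]
width: 1.003
```

servo_tool:
  moves: "0 0 0 -0.146 -1;0 0 0 -0.146 -1;0 0 0 -0.146 -1;0 0 0 -0.146 -1;0 0 0 -0.146 -1;0 0 0 -0.146 -1;0 0 0 -0.146 -1;0 0 0 -0.146 -1;0 0 0 0 -1;0 0 0 0 -1"

```text
clock: 10.7
ee_pos: [0.5379, 0.181, 0.2374]
eef_rot: [-0.001, -0.206, 0.979, -0.0]
contact_force: [0.5, 0.3, -0.6]
width: 0.998
```

```bash
python3 - <<'E'
from plant import arm
from h import *
p,_=load("w4")
P=[onz(p,q,.134) for q in((223,179.3),(286.3,179.5),(225,203),(284.5,203))]; print("clip",np.mean(P,0).round(4),"span",np.linalg.norm(P[1]-P[0]).round(4))
plan(arm,[.5376,.1832,.115-arm.pinch_z]); p,im=snap(arm,"w5")
h,s,v=cv2.split(cv2.cvtColor(im,cv2.COLOR_BGR2HSV))
r=(((h<8)|(h>172))&(s>150)&(v>120)).astype(np.uint8)
q=proj(p,[.5376,.1832,.128]); print(q)
k=max([k for k in cv2.findContours(r,0,2)[0] if np.linalg.norm(k[:,0].mean(0)-q)<40],key=cv2.contourArea)
e=cv2.fitEllipse(cv2.convexHull(k)); print(e, onz(p,e[0],.128).round(4))
E
```

```text
clip [0.5485 0.0643 0.134 ] span 0.0495
t 10.70 pos [0.5379 0.181  0.2374] yaw -156.24 tilt [-0.0013 -0.0003] F [ 0.5  0.3 -0.6] w 87.8 mm J6 -1.867
shift tool mm [ -0.6   2.1 141.1] 
[257.78412256 190.36895724]
((257.4976806640625, 190.3230438232422), (32.01040267944336, 33.288883209228516), 85.13258361816406) [0.5377 0.183  0.128 ]
```

Clip verified at (0.5485, 0.0643), less than 1 mm from the tab centre. The cap position is confirmed in a second view. I'll descend and grip the cap.

servo_tool:
  moves: "-0.6 2.1 20 0 -1;0 0 30 0 -1;0 0 30 0 -1;0 0 30 0 -1;0 0 20 0 -1;0 0 11 0 -1;0 0 0 0 -1;0 0 0 0 -1"

```text
clock: 11.55
ee_pos: [0.5381, 0.1838, 0.0981]
eef_rot: [0.001, -0.208, 0.978, -0.0]
contact_force: [0.2, 0.2, 0.5]
width: 0.997
```

servo_tool:
  moves: "0 0 0 0 1;0 0 0 0 1;0 0 0 0 1;0 0 0 0 1;0 0 0 0 1;0 0 0 0 1;0 0 0 0 1;0 0 0 0 1"

```text
clock: 12.35
ee_pos: [0.538, 0.183, 0.0973]
eef_rot: [0.0, -0.208, 0.978, -0.001]
contact_force: [1.7, -4.4, 0.6]
width: 0.379
```

```bash
python3 - <<'E'
from plant import arm
from h import *
st(arm); print(arm.sense()["wrist_torque"].round(3)); p,im=snap(arm,"w6")
E
```

```text
t 12.35 pos [0.538  0.183  0.0973] yaw -155.98 tilt [ 0.0007 -0.0014] F [ 1.7 -4.4  0.6] w 33.3 mm J6 -1.867
[-0.604 -0.259  0.03 ]
```

View pics/w6.png

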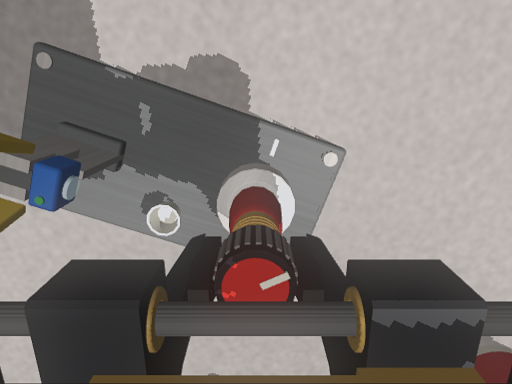

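The cap is gripped (33 mm), with the pointer visible from (261,287) to (288,277), so I can check for slip. Now I'll turn it clockwise.

servo_tool:
  moves: "0 0 0.09 0.14 1;0 0 0.09 0.14 1;0 0 0.09 0.14 1;0 0 0.09 0.14 1;0 0 0.09 0.14 1;0 0 0.09 0.14 1;0 0 0.09 0.14 1;0 0 0.09 0.14 1;0 0 0.09 0.14 1;0 0 0.09 0.14 1"

```text
clock: 13.4
ee_pos: [0.5379, 0.1827, 0.0964]
eef_rot: [0.001, 0.473, 0.881, -0.001]
contact_force: [0.1, -8.0, 0.5]
width: 0.373
```

```bash
cat >> h.py <<'E'
def ptr(arm,name):
    p,im=snap(arm,name); s,y=arm.sense(),0
    h,sa,v=cv2.split(cv2.cvtColor(im,cv2.COLOR_BGR2HSV)); m=((sa<90)&(v>120)).astype(np.uint8); 
    r=(((h<8)|(h>172))&(sa>120)&(v>60)).astype(np.uint8); R=np.zeros_like(m); R[258:301,220:297]=1
    red=cv2.convexHull(np.argwhere(r*R)[:,::-1].astype(np.int32)); D=np.zeros_like(m); cv2.fillConvexPoly(D,red,1)
    k=max(cv2.findContours(m*D*R,0,2)[0],key=cv2.contourArea); b=cv2.boxPoints(cv2.minAreaRect(k))
    W=np.array([onz(p,q,.127)[:2] for q in k[:,0].astype(float)]); 
    vx=cv2.fitLine(W.astype(np.float32),cv2.DIST_L2,0,.01,.01)[:2,0]; print("area",cv2.contourArea(k),"bar line yaw mod 180: %.1f"%(np.degrees(np.arctan2(vx[1],vx[0]))%180),"px",k[:,0].mean(0).round(1)); st(arm); print("tau",s["wrist_torque"].round(3))
E
python3 -c "
from plant import arm
from h import *
ptr(arm,'w7')"
```

```text
area 170.0 bar line yaw mod 180: 58.3 px [273.3 281.5]
t 13.45 pos [0.5379 0.1827 0.0964] yaw 123.04 tilt [ 0.0003 -0.002 ] F [ 0.7 -7.3  0.6] w 33.1 mm J6 -0.453
tau [-1.097 -0.235  0.002]
```

servo_tool:
  moves: "0 0 0.09 0.14 1;0 0 0.09 0.14 1;0 0 0.09 0.14 1;0 0 0.09 0.14 1;0 0 0.09 0.14 1;0 0 0.09 0.14 1"

```text
clock: 14.05
ee_pos: [0.5377, 0.1826, 0.0958]
eef_rot: [0.001, 0.791, 0.611, -0.001]
contact_force: [-0.8, -7.5, 1.1]
width: 0.374
```

```bash
python3 -c "
from plant import arm
from h import *
ptr(arm,'w8')"
```

```text
area 173.0 bar line yaw mod 180: 11.3 px [273.4 281.8]
t 14.10 pos [0.5376 0.1826 0.0958] yaw 74.91 tilt [-0.0004 -0.0022] F [-1.2 -7.3  2. ] w 33.2 mm J6 0.387
tau [-1.217  0.022 -0.077]
```

servo_tool:
  moves: "0 0 0.09 0.14 1;0 0 0.09 0.14 1;0 0 0.09 0.14 1;0 0 0 0 1"

```text
clock: 14.5
ee_pos: [0.5384, 0.1837, 0.0959]
eef_rot: [0.001, 0.9, 0.435, 0.001]
contact_force: [4.3, -1.3, 1.2]
width: 0.374
```

```bash
python3 -c "
from plant import arm
from h import *
ptr(arm,'w9')"
```

```text
area 184.0 bar line yaw mod 180: 179.9 px [269.  280.8]
t 14.55 pos [0.5383 0.1837 0.0959] yaw 51.78 tilt [ 0.0021 -0.0001] F [ 3.6 -2.4  1. ] w 33.2 mm J6 0.790
tau [-0.292 -0.685  0.074]
```

servo_tool:
  moves: "0 0 0.09 0.14 1;0 0 0.09 0.14 1;0 0 0 0 1"

```text
clock: 14.85
ee_pos: [0.5383, 0.1833, 0.0959]
eef_rot: [0.001, 0.952, 0.306, 0.001]
contact_force: [3.1, -2.8, 4.1]
width: 0.375
```

```bash
python3 -c "
from plant import arm
from h import *
ptr(arm,'w10')"
```

```text
area 181.0 bar line yaw mod 180: 6.0 px [266.6 274.8]
t 14.90 pos [0.5383 0.1833 0.0959] yaw 35.75 tilt [ 0.0018 -0.0008] F [ 3.3 -3.3  2.6] w 32.7 mm J6 1.070
tau [-0.634 -0.524  0.093]
```

The bar followed the tool (offset 64°) until its yaw reached about 3°, then stayed put while the tool slipped. That is about 2.5 rad from the start, inside the stated 2.2–3.2. To confirm it is on the stop, I'll regrip and push clockwise again.

servo_tool:
  moves: "0 0 0 0 0;0 0 0 0 -0.2;0 0 0 0 -0.2;0 0 0 0 -0.2;0 0 0 0 1;0 0 0 0 1;0 0 0 0 1;0 0 0 0 1;0 0 0 0 1"

```text
clock: 15.8
ee_pos: [0.5381, 0.1832, 0.0954]
eef_rot: [0.001, 0.952, 0.305, 0.0]
contact_force: [2.9, -5.1, -1.0]
width: 0.375
```

```bash
python3 -c "
from plant import arm
from h import *
ptr(arm,'w11')"
```

```text
area 186.5 bar line yaw mod 180: 5.6 px [266.2 275.4]
t 15.85 pos [0.5381 0.1832 0.0954] yaw 35.56 tilt [ 0.0011 -0.0009] F [ 2.2 -4.2 -1.2] w 33.0 mm J6 1.073
tau [-0.614 -0.403 -0.001]
```

servo_tool:
  moves: "0 0 0 0.1 1;0 0 0 0.1 1;0 0 0 0.1 1;0 0 0 0 1"

```text
clock: 16.25
ee_pos: [0.5385, 0.1831, 0.0956]
eef_rot: [0.001, 0.987, 0.159, 0.001]
contact_force: [3.3, -5.0, 0.8]
width: 0.373
```

```bash
python3 -c "
from plant import arm
from h import *
ptr(arm,'w12')
im=cv2.imread('pics/w12.png'); cv2.imwrite('pics/crop5.png',np.hstack([cv2.resize(cv2.imread(f'pics/{n}.png')[220:310,205:305],None,fx=3.9,fy=3.9) for n in('w11','w12')]))"
```

```text
area 175.0 bar line yaw mod 180: 4.5 px [260.4 274.7]
t 16.30 pos [0.5385 0.1831 0.0957] yaw 18.37 tilt [ 0.0022 -0.0012] F [ 3.7 -4.9 -0.1] w 33.4 mm J6 1.373
tau [-0.738 -0.578  0.258]
```

View pics/crop5.png

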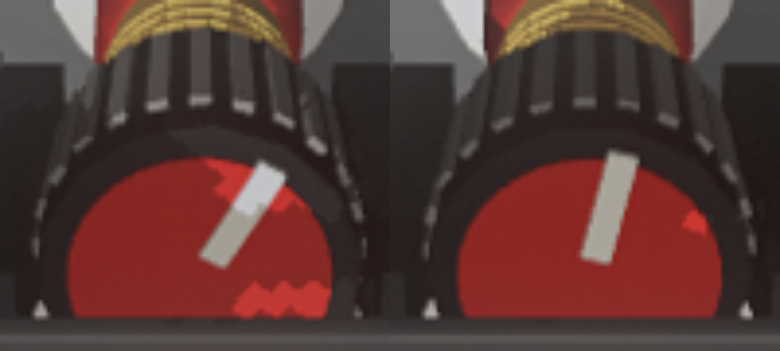

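The bar stayed at yaw about 5° while the tool turned 17° further, with torque rising to 0.26 N m, so the cap is on its stop. I'll regrip to clear the wind-up, then back off 1.57 rad.

servo_tool:
  moves: "0 0 0 0 0;0 0 0 0 -0.2;0 0 0 0 -0.2;0 0 0 0 1;0 0 0 0 1;0 0 0 0 1;0 0 0 0 1;0 0 0 0 1"

```text
clock: 17.1
ee_pos: [0.5379, 0.1829, 0.0954]
eef_rot: [0.001, 0.987, 0.16, 0.0]
contact_force: [1.0, -5.7, 0.0]
width: 0.376
```

```bash
python3 -c "
from plant import arm
from h import *
ptr(arm,'w13')"
```

```text
area 176.0 bar line yaw mod 180: 4.7 px [260.4 273.8]
t 17.15 pos [0.5379 0.1829 0.0954] yaw 18.37 tilt [ 0.0004 -0.0015] F [ 1.  -5.3  0.1] w 32.8 mm J6 1.373
tau [-0.81  -0.171 -0.063]
```

servo_tool:
  moves: "0 0 -0.1 -0.14 1;0 0 -0.1 -0.14 1;0 0 -0.1 -0.14 1;0 0 -0.1 -0.14 1;0 0 -0.1 -0.14 1;0 0 -0.1 -0.14 1;0 0 -0.1 -0.14 1;0 0 -0.1 -0.14 1;0 0 -0.1 -0.14 1;0 0 -0.1 -0.14 1"

```text
clock: 18.15
ee_pos: [0.5377, 0.1831, 0.0963]
eef_rot: [0.0, 0.65, 0.76, -0.001]
contact_force: [0.7, -4.0, 0.1]
width: 0.374
```

servo_tool:
  moves: "0 0 -0.1 -0.14 1;0 0 0 -0.03 1;0 0 0 0 1;0 0 0 0 1;0 0 0 0 1"

```text
clock: 18.65
ee_pos: [0.5376, 0.1831, 0.0964]
eef_rot: [0.0, 0.586, 0.81, -0.001]
contact_force: [0.9, -5.7, -0.5]
width: 0.376
```

```bash
python3 -c "
from plant import arm
from h import *
ptr(arm,'w14')"
```

```text
area 178.5 bar line yaw mod 180: 94.0 px [260.  273.1]
t 18.70 pos [0.5376 0.1831 0.0964] yaw 108.20 tilt [-0.0002 -0.0014] F [ 0.3 -5.9  0.3] w 32.7 mm J6 -0.194
tau [-0.901 -0.092  0.061]
```

The bar turned 89.3° (4.7° to 94.0°) and the tool 89.8°, so there was no slip. Before handing in, I'll take one last look at the scene.

```bash
python3 -c "
from plant import arm
import cv2
im=arm.get_image('scene')[:,:,::-1]; cv2.imwrite('pics/end.png',cv2.resize(im[90:290,90:450],None,fx=2.2,fy=2.2,interpolation=cv2.INTER_CUBIC))"
```

```text
(no output)
```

View pics/end.png

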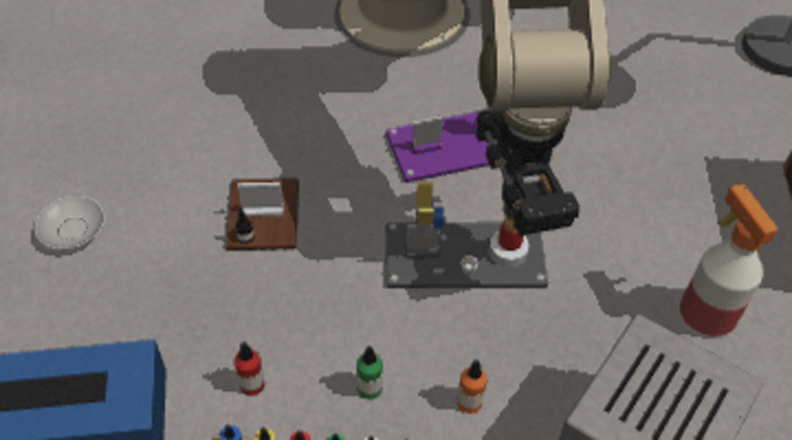

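The clip stands upright on the tab at (425,205), the bottles, ink cup and bowl look undisturbed, and the gripper is on the cap. Handing in.

```bash
python3 -c "
from plant import arm
print(arm.sign_off())"
```

```text
the job is handed in; nothing more can be done
None
```

I moved the clip from the rack to the tab, screwed the cap down to its stop, backed it off a quarter turn and handed in at about 18.8 s with the fingers still on the cap. The sign-off gives no verdict.

- **Clip:** after release it measured (0.5485, 0.0643) against the tab centre (0.5486, 0.0635), so less than 1 mm off. In the last picture it stands upright on the tab. I could not measure the pinch force.
- **Cap bottomed:** the pointer stayed at about 5° through two separate clockwise pushes while the fingers slipped on the cap. Torque reached 0.26 N m on the second push.
- **Back-off:** after regripping, the pointer turned 89.3° (1.56 rad) and the tool 89.8°, so there was no slip.
- **Grip on the cap:** the fingers were closed on it at 33 mm. I did not measure the finger force directly.
- **Bystanders:** the bottles, ink cup and bowl look undisturbed in the last picture, judged by eye only.
- **Disagreements:** the parked clip's handle span measured 50 mm against 53 mm given, probably because the plate holds the jaws slightly open. A steady side force of about 6 N remained on the gripper while it held the cap.

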